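Latch the sample chamber shut

ROBOT

A 6-joint arm with a two-finger parallel gripper is mounted at the origin on the work surface. World frame = base frame: x ahead of the robot, y to its left, z up, the work surface at z = 0. Lengths are in m, angles in rad, forces in N, time in s.
With the tool pointing down it reaches from about 0.375 to 0.975 m from the base axis. Payload 3.8 kg.
Tool frame: the origin (TCP) lies midway between the tips of the shut fingers; the grasp point (between the pads) lies 19 mm behind it; z points along the fingers, y is the line along which they close (so a half turn about z gives the same grasp; the last joint's range is limited). The gripper opens to 88 mm and grips with 3 to 60 N. Pads are 18 mm wide; open, the fingers measure 123 mm over their backs; the gripper's body (75 mm by 187 mm) begins 45 mm behind the grasp point.
Start: joints at [1.128, 0.264, 1.604, -0, 1.274, -0.037], TCP at [0.266, 0.62, 0.239] pointing down, gripper open.
Joint ranges: [-2.63, 2.63], [-0.94, 2.18], [0.31, 2.57], [-1.31, 4.45], [0, 2.66], [-2.55, 2.55]. Speed limits (rad/s): [2.57, 2.57, 3.14, 3.14, 3.14, 3.14].

INTERFACE

Orientations are given as a unit quaternion [w, x, y, z].
In Python, from workcell import manip gives the robot as it stands.
- The arm moves only by the shell command python3 -m creep 'ROWS' [FORCE]. ROWS is JSON, a list of rows, each an object of numbers: "tx", "ty", "tz": the shift along the tool's x, y, z in m; "turn": the turn about the tool's z in rad; "fingers": the opening in per cent of the stroke, from 0 (shut) to 100 (fully open). A call has 1 to 20 rows; each row shifts and turns the commanded pose from where the row before left it, along the tool's axes as they then stand; what a row does not reach is not made up. A row lasts 1/8 s, in which the tool goes at most 62.5 mm and 10.7 degrees, less where a joint would pass 70% of its speed; a pose out of reach is approached as far as the arm can. A call is refused whole if a number of a shift passes 0.0625 or a number of a turn 0.188, either way. A call with a gripper value outside its range is refused whole. The fingers move at their own pace and stop on an object; FORCE is the grip in N (left out, the last holds). Time passes only in rows, so rows that do not move let the fingers close. It gives the time, the measured TCP pose, the force, the opening and the grip force at its end, in the units of the state.
- manip.get_state(): the state, without advancing time (a new reading comes with each control period).
- manip.grab_frame(name): name is "scene" or "top"; returns (picture, depth): 420x560x3 uint8, blue, green, red; 420x560 float32, m along the optical axis (not along the pixel's ray), 0 where there is no reading.
- manip.calibration(name): a dict with "intrinsics" (3x3 intrinsics, pixels), "R" (3x3) and "t" (3): a world point X has camera coordinates R X + t. Camera axes: x right, y down, z forward; pixel columns grow to the right and rows downward; lengths in m; the calibration is good to about 2 mm. A picture is of the moment at which its call begins. calibration takes no time and is no camera call.
- manip.job_done(): hands the job in; it is judged then, once.
Trained networks look in the newest picture that a camera, given by its name, has taken for a name from the list of things; names that differ only in an ending like _2 or _b are one class to them, and where a whole thing is asked for, a point or a joint stands for the part that bears it (a point fixed in the world has none). Each returns a list of dicts, best first, with "score" (0 to 1); they miss things now and then, are a little off and sometimes report something else, mostly with a low value. They report only what shows in the picture. A call takes as long as a camera call. They do not tell look-alikes from the thing itself.
- manip.boxes_of(camera, target): "xy" ([column, row] in pixels, amid what is visible of it).
- manip.regions_of(camera, target): "mask" (420x560 bool, what is visible of it) and "xy" ([column, row] in pixels, amid what is visible of it).
The state is a dict: "clock": time; "joint_pos": joint angles; "joint_velocities": joint speeds; "tau": joint torques, N m; "tool_pos": TCP position; "orientation": TCP orientation; "contact_force": force on the tool from outside, world axes, zero at the start; "wrist_torque": the same for the moment, N m; "finger_gap": finger opening in m; "finger_force": force on a finger pad.
Only numpy, scipy, OpenCV 4.12 (cv2) and the standard library are available. Lean on these libraries where they do the work, as an engineer would, in place of code of your own. Each camera call takes 0.05 s, during which the arm holds its last target. There are 200 camera calls.

TASK

One of the two white sample chambers on the bench still has its lid ajar, with its latch lever standing up. Bring the steel strap down so that its cross-bar hooks over the keeper on the lid, then press the blue lever over and fully down so that the latch pulls the lid tight against its gasket, and leave it latched.

Things in the scene. Friction and masses are not known exactly. Their poses are not given: they have to be found in the camera images.
- chamber: White 160x150 mm sample chamber with raised lever and lid ajar, fixed; top 100 mm over bench (its twin is already latched). Origin: on the bench under its middle; x from lid end to rear, z up; below, mm in this frame. At y=0: lever pivot x -26.5, z 124, along y; a steel strap, pinned to the lever 20 mm from that pivot, points at the lid: window, cross-bar, then orange finger tab.
- lever (a joint): Angle of the blue lever, rad: 0 = flat, pointing to chamber +x (latched); starts near 2, leaning towards the lid. From its pivot it points along (cos, sin) in chamber x-z; 65 mm long, 42 wide; outer face (faces the lid when raised, up when flat) 6.5 mm off the pivot line. Stays where left; pushing it over takes about 4 N at 50 mm; flat, it is over centre and holds.
- lid (a joint): Lid angle, rad, about its lower edge (x -82, z 12): 0 = tight; the gasket springs it to 0.08 until latched (10 N to shut). On its upper edge, y=0, the steel keeper; when shut: shelf top z 113.5, x -112 to -76, 36 wide; on it a horn 16 wide, x -84 to -76, top z 128, with a 3 mm lip towards -x. With the lid ajar these lie 8 mm further to -x.
- strap_bar (a point): Middle of the strap's cross-bar (6 mm thick, 34 long, along chamber y), 80 mm from the strap's pin. Orange tab: 32 wide, 2 to 18 mm past the bar along the strap. Starts 35 to 50 degrees above level, stays until pushed (under 1 N). With the lever still raised, pushing the tab down swings the bar 4 mm or more clear of the lip onto the shelf: hooked, x about -105, z 116.
There are look-alikes about, which are no part of the job. What is shaped like the chamber but brown is not meant.

How it is judged:
On the way:
1. With the lever still raised, the strap's cross-bar is down behind the keeper's horn (z of strap_bar in the frame of chamber between 0.105 and 0.124 m and x of strap_bar in the frame of chamber below -0.093 m and value of joint lever above 1.2 rad), for 0.2 s.
At the end, for the whole second after the job is handed in: The lever is down flat (within 0.15 rad), the lid is tight (opening under 0.025 rad, about 2.5 mm at the keeper), the strap's cross-bar is still hooked behind the keeper's horn, and all is at rest (value of joint lever below 0.15 rad and value of joint lid below 0.025 rad and z of strap_bar in the frame of chamber between 0.105 and 0.126 m and x of strap_bar in the frame of chamber below -0.08 m and velocity of joint lever below 0.05 rad/s); the robot touches nothing.
It also fails if it takes over 48 s, if anything falls off the work surface, if the arm or the gripper's body presses on something with over 40 N, if the wrist force passes 120 N, or if a joint passes its speed limit or range.

## Working session

There is one attempt and no reset: what is moved stays moved. The work goes in short steps, Python scripts to look and compute and a shell command to move; the robot and the scene stay as the last step left them, time stands still between calls to the robot, and variables do not carry over. Pictures are saved under pics/ and viewed, at most 10 in all, crops included, and the job is handed in when it is done.

```bash
mkdir -p pics; cat > h.py <<'E'
import numpy as np, cv2
from workcell import manip
def cloud(cam,d):
    c=manip.calibration(cam);K=np.array(c["intrinsics"]);R=np.array(c["R"]);t=np.array(c["t"])
    v,u=np.mgrid[:d.shape[0],:d.shape[1]]
    P=np.stack([(u-K[0,2])/K[0,0]*d,(v-K[1,2])/K[1,1]*d,d],-1)
    return (P-t)@R
def proj(cam,X):
    c=manip.calibration(cam);p=np.array(c["intrinsics"])@(np.array(c["R"])@X+np.array(c["t"]));return p[:2]/p[2]
E
python3 - <<'E'
from h import *
a={}
for c in("scene","top"):
    im,d=manip.grab_frame(c);cv2.imwrite(f"pics/{c}.png",im);np.savez(f"{c}.npz",im=im,d=d)
    P=cloud(c,d)
    for n in("chamber","lever","strap_bar","lid"):
        for r in manip.regions_of(c,n):
            m=r["mask"]&(d>0);print(c,n,round(r["score"],2),np.round(r["xy"]),m.sum(),np.round(np.median(P[m],0),3) if m.any() else'')
    k=manip.calibration(c);print(c,-np.array(k["R"]).T@k["t"])
s=manip.get_state();print(s["clock"],s["tool_pos"],s["orientation"])
E
```

```text
scene chamber 0.96 [266. 257.] 4404 [ 0.628 -0.19   0.1  ]
scene chamber 0.96 [374. 171.] 3540 [0.383 0.149 0.1  ]
scene chamber 0.78 [253. 175.] 3289 [ 0.355 -0.214  0.1  ]
scene chamber 0.63 [151. 292.] 4813 [ 0.698 -0.496  0.1  ]
scene lever 0.91 [251. 160.] 335 [ 0.322 -0.211  0.128]
scene lever 0.82 [145. 279.] 593 [ 0.667 -0.506  0.127]
scene lever 0.82 [377. 161.] 343 [0.35  0.157 0.128]
scene lever 0.57 [269. 223.] 328 [ 0.563 -0.18   0.168]
scene strap_bar 0.65 [265. 206.] 192 [ 0.525 -0.179  0.195]
scene strap_bar 0.52 [366. 153.] 150 [0.31  0.154 0.122]
scene strap_bar 0.49 [148. 272.] 259 [ 0.634 -0.501  0.121]
scene lid 0.82 [156. 261.] 273 [ 0.603 -0.488  0.101]
scene lid 0.65 [273. 223.] 328 [ 0.524 -0.171  0.099]
scene lid 0.6 [372. 145.] 131 [0.274 0.158 0.101]
scene lid 0.58 [256. 147.] 134 [ 0.251 -0.191  0.104]
scene [ 1.15793641 -0.18592187  1.18851696]
top chamber 0.93 [438. 132.] 5801 [ 0.671 -0.489  0.1  ]
top chamber 0.89 [319. 284.] 5401 [ 0.327 -0.208  0.1  ]
top chamber 0.68 [160. 275.] 5904 [0.353 0.148 0.1  ]
top chamber 0.58 [307. 160.] 5151 [ 0.607 -0.186  0.1  ]
top lever 0.86 [307. 176.] 398 [ 0.561 -0.178  0.169]
top lever 0.83 [448. 129.] 782 [ 0.67  -0.505  0.124]
top lever 0.78 [320. 288.] 923 [ 0.314 -0.207  0.123]
top lever 0.63 [154. 281.] 757 [0.349 0.159 0.128]
top strap_bar 0.94 [317. 299.] 343 [ 0.29  -0.203  0.121]
top strap_bar 0.88 [447. 143.] 340 [ 0.636 -0.5    0.121]
top strap_bar 0.74 [156. 295.] 273 [0.315 0.158 0.121]
top lid 0.97 [296. 201.] 337 [ 0.517 -0.163  0.101]
top lid 0.83 [165. 308.] 440 [0.273 0.141 0.101]
top lid 0.69 [430. 165.] 750 [ 0.596 -0.477  0.096]
top lid 0.64 [312. 319.] 462 [ 0.248 -0.192  0.1  ]
top [ 0.44206712 -0.12596013  1.01276404]
0.5 [0.26646168 0.62017677 0.23868386] [-1.34696424e-05  2.01520562e-01  9.79484284e-01 -1.47004581e-05]
```

View pics/scene.png

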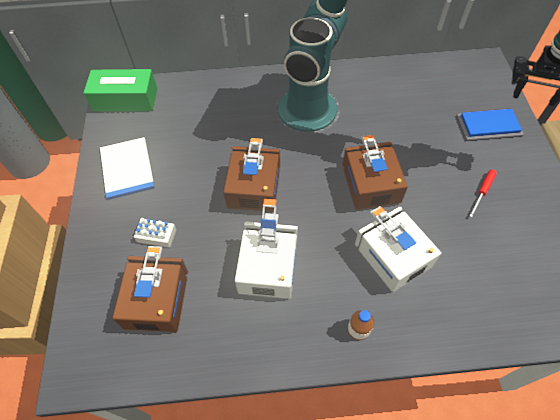

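View pics/top.png

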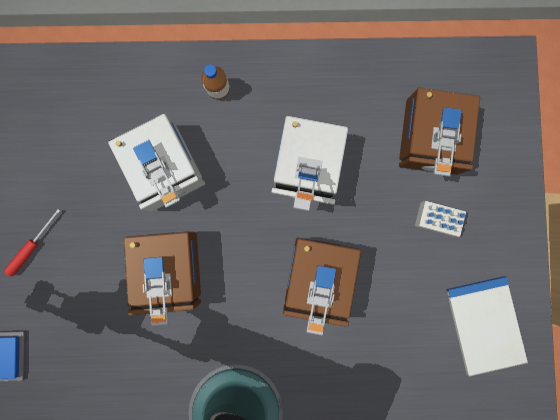

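Candidates are white with a raised lever at scene (267,258) / top (311,158), white and latched at scene (398,250) / top (155,160), and brown at scene (253,175), (374,171) and (151,292). I choose the first: it is white, the lever is up and the lid is ajar.

```bash
python3 - <<'E'
from h import *
for c in("scene","top"):
    z=np.load(c+".npz");im,d=z["im"],z["d"];P=cloud(c,d)
    near=(abs(P[...,0]-.6)<.16)&(abs(P[...,1]+.187)<.13)&(d>0)
    white=(im.min(-1)>130)
    m=near&(abs(P[...,2]-.1)<.006)&white
    q=P[m][:,:2].astype(np.float32)
    n,l,st,ce=cv2.connectedComponentsWithStats(m.astype(np.uint8)); k=1+np.argmax(st[1:,4]);q=P[l==k][:,:2].astype(np.float32)
    r=cv2.minAreaRect(q*1000);print(c,"top rect",r,np.round(cv2.boxPoints(r)))
    hsv=cv2.cvtColor(im,cv2.COLOR_BGR2HSV)
    for n,lo,hi in(("orange",8,22),("blue",100,125)):
        mm=near&(hsv[...,0]>=lo)&(hsv[...,0]<=hi)&(hsv[...,1]>150)&(hsv[...,2]>90)&(P[...,2]>.11)
        p=P[mm];print(n,mm.sum(),np.round(p.mean(0),4),np.round(np.percentile(p,[3,97],axis=0),3).tolist())
        if mm.sum()>20 and n=="orange":
            u,s,v=np.linalg.svd(p-p.mean(0),full_matrices=False);print(np.round(v,2).tolist())
    u,v=proj(c,np.array([.56,-.18,.14])).astype(int)
    cr=im[v-55:v+75,u-65:u+65];cv2.imwrite(f"pics/{c}_c.png",cv2.resize(cr,(390,390),interpolation=cv2.INTER_CUBIC))
a=cv2.imread("pics/scene_c.png");b=cv2.imread("pics/top_c.png");cv2.imwrite("pics/crop.png",np.hstack([a,b]))
E
```

```text
scene top rect ((623.4358520507812, -194.0753936767578), (149.51055908203125, 162.4410400390625), 78.29429626464844) [[ 529. -251.]
 [ 688. -284.]
 [ 718. -137.]
 [ 559. -104.]]
orange 70 [ 0.5161 -0.1716  0.2038] [[0.51, -0.185, 0.198], [0.522, -0.157, 0.209]]
[[0.11, 0.99, 0.04], [0.75, -0.06, -0.66], [-0.65, 0.1, -0.75]]
blue 2 [ 0.5569 -0.1803  0.1784] [[0.555, -0.182, 0.176], [0.558, -0.179, 0.181]]
top top rect ((623.4298095703125, -192.912841796875), (148.90139770507812, 159.43447875976562), 78.28109741210938) [[ 530. -250.]
 [ 686. -282.]
 [ 717. -136.]
 [ 560. -104.]]
orange 69 [ 0.5154 -0.1706  0.2045] [[0.509, -0.184, 0.2], [0.522, -0.157, 0.209]]
[[-0.2, -0.98, -0.04], [-0.75, 0.13, 0.65], [-0.63, 0.16, -0.76]]
blue 82 [ 0.5599 -0.1799  0.175 ] [[0.553, -0.198, 0.164], [0.568, -0.162, 0.182]]
```

View pics/crop.png

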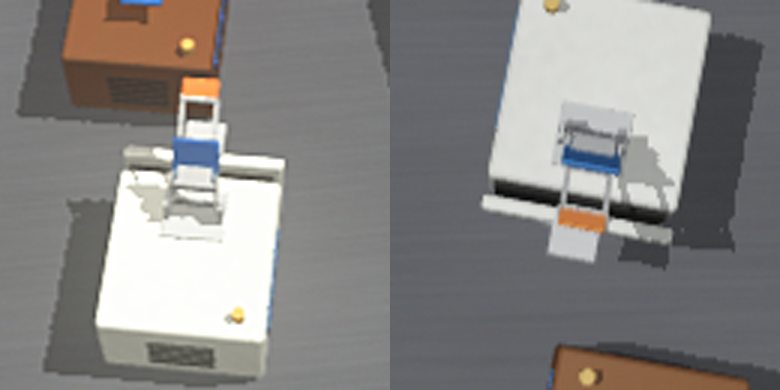

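The crop shows a white body with the blue lever raised at about crop (195,155), the orange tab up and a dark lid gap, so this is the target. Chamber centre is about (0.623,-0.194), yaw -11.7°, and the tab is at local (-110, 0, 204) mm. I'll go above the tab with the fingers shut.

```bash
python3 -m creep '[{"turn":-0.1,"tz":-0.01,"fingers":0},{"turn":-0.1,"tz":-0.01},{"tx":-0.0238,"ty":-0.0426},{"tx":-0.0238,"ty":-0.0426},{"tx":-0.0238,"ty":-0.0426},{"tx":-0.0238,"ty":-0.0426},{"tx":-0.0238,"ty":-0.0426},{"tx":-0.0238,"ty":-0.0426},{"tx":-0.0238,"ty":-0.0426},{"tx":-0.0238,"ty":-0.0426},{"tx":-0.0238,"ty":-0.0426},{"tx":-0.0238,"ty":-0.0426},{"tx":-0.0238,"ty":-0.0426},{"tx":-0.0238,"ty":-0.0426},{"tx":-0.0238,"ty":-0.0426},{"tx":-0.0238,"ty":-0.0426},{"tx":-0.0238,"ty":-0.0426},{"tx":-0.0238,"ty":-0.0426},{"tx":-0.0238,"ty":-0.0426},{}]' 10
cat >> h.py <<'E'
C=np.array([.6234,-.1935]);yaw=np.radians(-11.7)
X=np.array([np.cos(yaw),np.sin(yaw)]);Y=np.array([-X[1],X[0]])
def loc(p): d=np.asarray(p)[...,:2]-C; return np.stack([d@X,d@Y,np.asarray(p)[...,2]],-1)
def where():
    from scipy.spatial.transform import Rotation as Ro
    s=manip.get_state();q=s["orientation"];R=Ro.from_quat([q[1],q[2],q[3],q[0]]).as_matrix()
    print("t",s["clock"],"loc mm",np.round(loc(s["tool_pos"])*1e3,1),"tool y deg",np.degrees(np.arctan2(R[1,1],R[0,1])),"z",np.round(R[:,2],3),"F",np.round(s["contact_force"],1),"gap",s["finger_gap"])
E
python3 -c "
from h import *
where()"
```

```text
t 0.5 loc mm [-514.5  724.4  238.7] tool y deg 66.7482171158991 z [-0. -0. -1.] F [-0.2  0.4  0. ] gap 0.08808834747909251$[0]: bad value
```

```bash
python3 -m creep '[{"tx":0,"ty":0,"tz":-0.01,"turn":-0.1,"fingers":0},{"tx":0,"ty":0,"tz":-0.01,"turn":-0.1,"fingers":0}]' 10; python3 -m creep --help | head -30
python3 -c "
from h import *
where()"
```

```text
clock: 0.75
tool_pos: [0.2664, 0.6201, 0.2588]
orientation: [-0.0, 0.101, 0.995, -0.0]
contact_force: [0.1, 0.3, 1.6]
finger_gap: 0.0704
finger_force: 0.0
t 0.75 loc mm [-514.5  724.3  258.8] tool y deg 78.39744173033922 z [-0. -0. -1.] F [0.1 0.3 1.6] gap 0.07039139299770211invalid input: not JSON, or not a number
```

```bash
python3 -m creep '[{"tx":-0.0238,"ty":-0.0426,"tz":0,"turn":0,"fingers":0},{"tx":-0.0238,"ty":-0.0426,"tz":0,"turn":0,"fingers":0},{"tx":-0.0238,"ty":-0.0426,"tz":0,"turn":0,"fingers":0},{"tx":-0.0238,"ty":-0.0426,"tz":0,"turn":0,"fingers":0},{"tx":-0.0238,"ty":-0.0426,"tz":0,"turn":0,"fingers":0},{"tx":-0.0238,"ty":-0.0426,"tz":0,"turn":0,"fingers":0},{"tx":-0.0238,"ty":-0.0426,"tz":0,"turn":0,"fingers":0},{"tx":-0.0238,"ty":-0.0426,"tz":0,"turn":0,"fingers":0},{"tx":-0.0238,"ty":-0.0426,"tz":0,"turn":0,"fingers":0},{"tx":-0.0238,"ty":-0.0426,"tz":0,"turn":0,"fingers":0},{"tx":-0.0238,"ty":-0.0426,"tz":0,"turn":0,"fingers":0},{"tx":-0.0238,"ty":-0.0426,"tz":0,"turn":0,"fingers":0},{"tx":-0.0238,"ty":-0.0426,"tz":0,"turn":0,"fingers":0},{"tx":-0.0238,"ty":-0.0426,"tz":0,"turn":0,"fingers":0},{"tx":-0.0238,"ty":-0.0426,"tz":0,"turn":0,"fingers":0},{"tx":-0.0238,"ty":-0.0426,"tz":0,"turn":0,"fingers":0},{"tx":-0.0238,"ty":-0.0426,"tz":0,"turn":0,"fingers":0},{"tx":0,"ty":0,"tz":0,"turn":0,"fingers":0}]' >/dev/null
python3 -c "
from h import *
where()
im,d=manip.grab_frame('scene');u,v=proj('scene',np.array([.55,-.18,.16])).astype(int)
cv2.imwrite('pics/a.png',cv2.resize(im[v-70:v+60,u-65:u+65],(520,520)))"
```

```text
t 3.0 loc mm [-110.    -3.1  258.7] tool y deg 77.98996445608846 z [ 0.    -0.001 -1.   ] F [ 0.4  0.8 -0.1] gap 0.0005984376237904377
```

View pics/a.png

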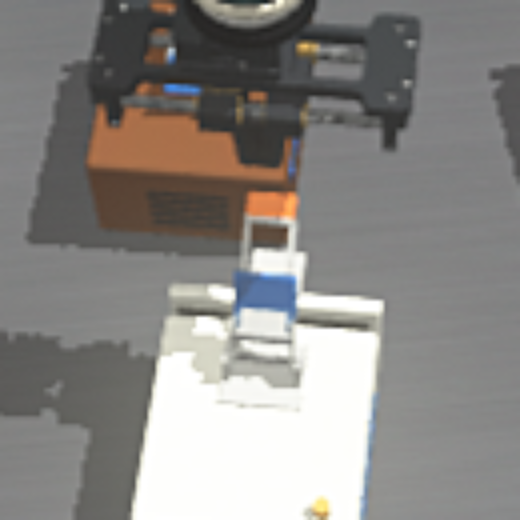

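```bash
python3 -m creep '[{"tx":0.003,"ty":0.003,"tz":0.02,"turn":0.006,"fingers":0},{"tx":0.002,"ty":0,"tz":0.02,"turn":0,"fingers":0},{"tx":0,"ty":0,"tz":0.01,"turn":0,"fingers":0},{"tx":0.004,"ty":0,"tz":0.01,"turn":0,"fingers":0},{"tx":0.002,"ty":0,"tz":0.01,"turn":0,"fingers":0},{"tx":0.002,"ty":0,"tz":0.01,"turn":0,"fingers":0},{"tx":0.001,"ty":0,"tz":0.01,"turn":0,"fingers":0},{"tx":0.001,"ty":0,"tz":0.01,"turn":0,"fingers":0},{"tx":0.001,"ty":0,"tz":0.01,"turn":0,"fingers":0},{"tx":0,"ty":0,"tz":0.01,"turn":0,"fingers":0}]'
python3 -c "
from h import *
where()"
```

```text
clock: 4.3
tool_pos: [0.4994, -0.1652, 0.138]
orientation: [-0.0, 0.106, 0.994, 0.0]
contact_force: [0.7, -0.2, 0.0]
finger_gap: 0.0003
finger_force: 0.0
t 4.3 loc mm [-127.1    2.6  138. ] tool y deg 77.8590836739237 z [-0.  0. -1.] F [ 0.7 -0.2  0. ] gap 0.00025849363037157535
```

```bash
python3 -m creep '[{"tx":-0.001,"ty":-0.002,"tz":0.006,"turn":0,"fingers":0},{"tx":-0.002,"ty":0,"tz":0.006,"turn":0,"fingers":0},{"tx":-0.002,"ty":0,"tz":0.004,"turn":0,"fingers":0},{"tx":0,"ty":0,"tz":0.002,"turn":0,"fingers":0},{"tx":0,"ty":0,"tz":0,"turn":0,"fingers":0}]'
python3 - <<'E'
from h import *
where()
for c in("scene","top"):
    im,d=manip.grab_frame(c);P=cloud(c,d);L=loc(P)
    hsv=cv2.cvtColor(im,cv2.COLOR_BGR2HSV)
    m=(abs(L[...,1])<.03)&(L[...,0]>-.16)&(L[...,0]<-.08)&(d>0)&(hsv[...,0]>=6)&(hsv[...,0]<=24)&(hsv[...,1]>130)&(L[...,2]>.09)&(L[...,2]<.24)
    if m.any():print(c,m.sum(),np.round(L[m].mean(0)*1e3,1))
    u,v=proj(c,np.array([.55,-.18,.14])).astype(int)
    cv2.imwrite(f'pics/{c}_b.png',cv2.resize(im[v-50:v+50,u-50:u+50],(400,400)))
cv2.imwrite("pics/b.png",np.hstack([cv2.imread("pics/scene_b.png"),cv2.imread("pics/top_b.png")]))
E
```

```text
clock: 4.92
tool_pos: [0.504, -0.1681, 0.1207]
orientation: [-0.0, 0.106, 0.994, 0.0]
contact_force: [0.1, 0.3, 0.4]
finger_gap: 0.0004
finger_force: 0.0
t 4.925 loc mm [-122.1    0.6  120.7] tool y deg 77.86837625491223 z [-0.  0. -1.] F [0.1 0.3 0.4] gap 0.0003711142973078294
scene 7 [-132.3   21.1  172. ]
```

View pics/b.png

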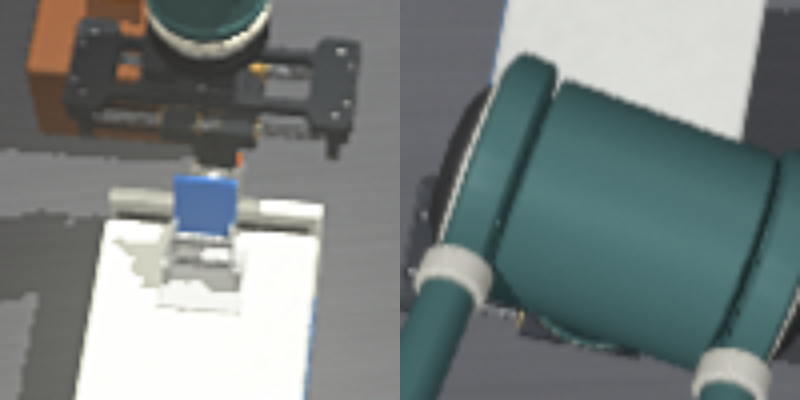

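```bash
python3 -m creep '[{"tx":0,"ty":0,"tz":0.003,"turn":0,"fingers":0},{"tx":0,"ty":0,"tz":0.002,"turn":0,"fingers":0},{"tx":0,"ty":0,"tz":0,"turn":0,"fingers":0}]'
```

```text
clock: 5.4
tool_pos: [0.5045, -0.1683, 0.1178]
orientation: [0.001, 0.106, 0.994, -0.0]
contact_force: [-3.6, 2.0, 11.6]
finger_gap: 0.0005
finger_force: 5.6
```

```bash
python3 -m creep '[{"tx":0,"ty":0,"tz":0.002,"turn":0,"fingers":0},{"tx":0,"ty":0,"tz":0.001,"turn":0,"fingers":0},{"tx":0,"ty":0,"tz":0,"turn":0,"fingers":0}]'
```

```text
clock: 5.78
tool_pos: [0.5048, -0.1684, 0.1174]
orientation: [0.001, 0.106, 0.994, -0.0]
contact_force: [-10.1, 3.7, 25.5]
finger_gap: 0.0001
finger_force: 13.0
```

```bash
python3 -m creep '[{"tx":0.002,"ty":0,"tz":-0.01,"turn":0,"fingers":0},{"tx":0.005,"ty":0,"tz":-0.03,"turn":0,"fingers":0},{"tx":0.04,"ty":0,"tz":-0.05,"turn":0,"fingers":0},{"tx":0.05,"ty":0,"tz":-0.04,"turn":0,"fingers":0},{"tx":0,"ty":0,"tz":0,"turn":0,"fingers":0}]'
python3 - <<'E'
from h import *
where()
for c in("scene","top"):
    im,d=manip.grab_frame(c);P=cloud(c,d);L=loc(P)
    hsv=cv2.cvtColor(im,cv2.COLOR_BGR2HSV)
    for n,lo,hi in(("orange",6,24),("blue",100,125)):
        m=(abs(L[...,1])<.03)&(L[...,0]>-.16)&(L[...,0]<-.02)&(d>0)&(hsv[...,0]>=lo)&(hsv[...,0]<=hi)&(hsv[...,1]>130)&(L[...,2]>.09)&(L[...,2]<.24)
        if m.any():print(c,n,m.sum(),np.round(L[m].mean(0)*1e3,1),np.round(np.percentile(L[m],[3,97],axis=0)*1e3).tolist())
    u,v=proj(c,np.array([.55,-.18,.14])).astype(int)
    cv2.imwrite(f'pics/{c}_d.png',cv2.resize(im[v-50:v+50,u-50:u+50],(400,400)))
cv2.imwrite("pics/d.png",np.hstack([cv2.imread("pics/scene_d.png"),cv2.imread("pics/top_d.png")]))
E
```

```text
clock: 6.4
tool_pos: [0.4113, -0.1485, 0.2444]
orientation: [0.004, 0.106, 0.994, -0.001]
contact_force: [1.1, -0.1, 0.8]
finger_gap: 0.0005
finger_force: 0.0
t 6.4 loc mm [-216.8    1.   244.4] tool y deg 77.83401784234279 z [ 0.007 -0.003 -1.   ] F [ 1.1 -0.1  0.8] gap 0.0005307010120039857
scene orange 35 [-1.260e+02 -1.000e-01  1.147e+02] [[-134.0, -13.0, 108.0], [-119.0, 14.0, 119.0]]
scene blue 24 [-65.1  -3.9 174.7] [[-69.0, -18.0, 144.0], [-50.0, 18.0, 182.0]]
top orange 80 [-126.3    0.2  113. ] [[-132.0, -14.0, 110.0], [-120.0, 15.0, 116.0]]
top blue 128 [-61.9   0.4 169. ] [[-70.0, -17.0, 150.0], [-52.0, 19.0, 181.0]]
```

View pics/d.png

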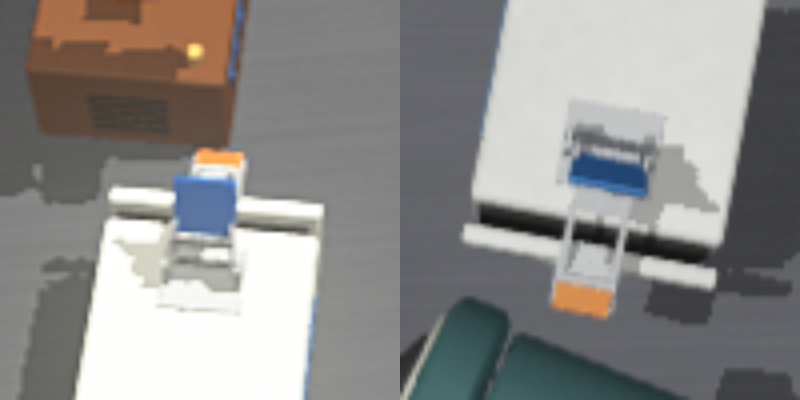

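The strap is hooked: the tab is level at crop-top (582,300), local (-126, 0, 113), and the lever is still up at about 2.1 rad with its face at (-62, 169). Next I'll put the shut fingers in front of the lever.

```bash
python3 -m creep '[{"tx":-0.042,"ty":-0.001,"tz":0,"turn":0.006,"fingers":0},{"tx":-0.043,"ty":0,"tz":0,"turn":0,"fingers":0},{"tx":-0.042,"ty":0,"tz":0,"turn":0,"fingers":0},{"tx":0,"ty":0,"tz":0.03,"turn":0,"fingers":0},{"tx":0,"ty":0,"tz":0.03,"turn":0,"fingers":0},{"tx":0,"ty":0,"tz":0.02,"turn":0,"fingers":0},{"tx":0,"ty":0,"tz":0,"turn":0,"fingers":0}]' >/dev/null
python3 -c "
from h import *
where()"
```

```text
t 7.375 loc mm [-91.7  -0.8 156.9] tool y deg 77.52460874074964 z [-0.006  0.002 -1.   ] F [-0.2  0.1 -0.3] gap 0.0006402184513973287
```

```bash
python3 -m creep '[{"tx":-0.009,"ty":0.001,"tz":-0.003,"turn":-0.007,"fingers":0},{"tx":-0.009,"ty":0,"tz":-0.003,"turn":0,"fingers":0},{"tx":-0.009,"ty":0,"tz":-0.004,"turn":0,"fingers":0},{"tx":-0.008,"ty":0,"tz":-0.003,"turn":0,"fingers":0},{"tx":-0.008,"ty":0,"tz":-0.002,"turn":0,"fingers":0},{"tx":-0.007,"ty":0,"tz":-0.001,"turn":0,"fingers":0},{"tx":0,"ty":0,"tz":0,"turn":0,"fingers":0}]' >/dev/null
python3 - <<'E'
from h import *
where()
im,d=manip.grab_frame("scene")
u,v=proj("scene",np.array([.58,-.18,.14])).astype(int)
cv2.imwrite('pics/e.png',cv2.resize(im[v-60:v+60,u-60:u+60],(480,480)))
E
```

```text
t 8.25 loc mm [-39.3  -0.5 176.5] tool y deg 77.91917940077633 z [ 0.001 -0.    -1.   ] F [-2.2  0.5 -0.5] gap 0.00033364046513203473
```

View pics/e.png

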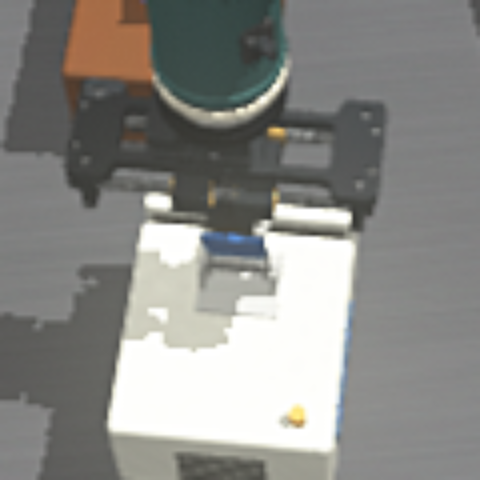

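```bash
python3 -m creep '[{"tx":-0.008,"ty":0,"tz":0.001,"turn":0,"fingers":0},{"tx":-0.008,"ty":0,"tz":0.002,"turn":0,"fingers":0},{"tx":-0.007,"ty":0,"tz":0.003,"turn":0,"fingers":0},{"tx":-0.007,"ty":0,"tz":0.004,"turn":0,"fingers":0},{"tx":-0.006,"ty":0,"tz":0.005,"turn":0,"fingers":0},{"tx":-0.005,"ty":0,"tz":0.005,"turn":0,"fingers":0},{"tx":0,"ty":0,"tz":0,"turn":0,"fingers":0}]' >/dev/null
python3 - <<'E'
from h import *
where()
E
```

```text
t 9.175 loc mm [  2.1  -0.9 156.3] tool y deg 77.92238833965428 z [ 0.001 -0.    -1.   ] F [ 0.7 -0.2  0.2] gap 0.00022613946264910868
```

```bash
python3 -m creep '[{"tx":-0.004,"ty":0,"tz":0.005,"turn":0,"fingers":0},{"tx":-0.003,"ty":0,"tz":0.005,"turn":0,"fingers":0},{"tx":-0.002,"ty":0,"tz":0.005,"turn":0,"fingers":0},{"tx":-0.001,"ty":0,"tz":0.005,"turn":0,"fingers":0},{"tx":0,"ty":0,"tz":0,"turn":0,"fingers":0}]' >/dev/null
python3 - <<'E'
from h import *
where()
im,d=manip.grab_frame("scene")
u,v=proj("scene",np.array([.6,-.18,.14])).astype(int)
cv2.imwrite('pics/f.png',cv2.resize(im[v-60:v+60,u-60:u+60],(480,480)))
E
```

```text
t 9.8 loc mm [ 11.1  -0.8 135.9] tool y deg 77.92095588293711 z [-0.  0. -1.] F [ 0.6  0.2 -1. ] gap 0.00022821869345986427
```

View pics/f.png

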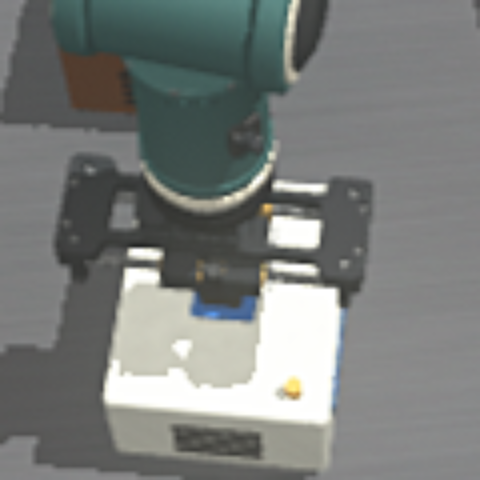

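```bash
python3 -m creep '[{"tx":0,"ty":0,"tz":0.003,"turn":0,"fingers":0},{"tx":0,"ty":0,"tz":0.003,"turn":0,"fingers":0},{"tx":0,"ty":0,"tz":0.002,"turn":0,"fingers":0},{"tx":0,"ty":0,"tz":0,"turn":0,"fingers":0}]'
```

```text
clock: 10.35
tool_pos: [0.6347, -0.1968, 0.1308]
orientation: [0.001, 0.105, 0.994, -0.0]
contact_force: [-2.5, 1.0, 9.0]
finger_gap: 0.0006
finger_force: 4.4
```

```bash
python3 -m creep '[{"tx":0,"ty":0,"tz":0.001,"turn":0,"fingers":0},{"tx":0,"ty":0,"tz":0.001,"turn":0,"fingers":0},{"tx":0,"ty":0,"tz":0,"turn":0,"fingers":0}]'
```

```text
clock: 10.72
tool_pos: [0.6347, -0.1968, 0.1306]
orientation: [0.001, 0.105, 0.994, -0.0]
contact_force: [-5.9, 2.5, 16.6]
finger_gap: 0.0007
finger_force: 8.2
```

```bash
python3 -m creep '[{"tx":0,"ty":0,"tz":0.001,"turn":0,"fingers":0},{"tx":0,"ty":0,"tz":0,"turn":0,"fingers":0},{"tx":0,"ty":0,"tz":-0.01,"turn":0,"fingers":0},{"tx":0,"ty":0,"tz":-0.03,"turn":0,"fingers":0},{"tx":0,"ty":0,"tz":-0.05,"turn":0,"fingers":0},{"tx":0,"ty":0.03,"tz":-0.05,"turn":0,"fingers":0},{"tx":0.02,"ty":0.05,"tz":0,"turn":0,"fingers":0},{"tx":0.02,"ty":0.05,"tz":0,"turn":0,"fingers":0},{"tx":0.02,"ty":0.05,"tz":0,"turn":0,"fingers":0},{"tx":0.02,"ty":0.05,"tz":0,"turn":0,"fingers":0},{"tx":0,"ty":0.05,"tz":0,"turn":0,"fingers":0},{"tx":0,"ty":0,"tz":0,"turn":0,"fingers":0}]' >/dev/null
python3 - <<'E'
from h import *
where()
for c in("scene","top"):
    im,d=manip.grab_frame(c);P=cloud(c,d);L=loc(P)
    hsv=cv2.cvtColor(im,cv2.COLOR_BGR2HSV)
    for n,lo,hi in(("orange",6,24),("blue",100,125)):
        m=(abs(L[...,1])<.03)&(L[...,0]>-.16)&(L[...,0]<.06)&(d>0)&(hsv[...,0]>=lo)&(hsv[...,0]<=hi)&(hsv[...,1]>130)&(L[...,2]>.09)&(L[...,2]<.24)
        if m.any():print(c,n,m.sum(),np.round(L[m].mean(0)*1e3,1),np.round(np.percentile(L[m],[3,97],axis=0)*1e3).tolist())
    u,v=proj(c,np.array([.57,-.18,.14])).astype(int)
    cv2.imwrite(f'pics/{c}_g.png',cv2.resize(im[v-50:v+50,u-50:u+50],(400,400)))
cv2.imwrite("pics/g.png",np.hstack([cv2.imread("pics/scene_g.png"),cv2.imread("pics/top_g.png")]))
E
```

```text
t 12.225 loc mm [-68.  282.7 265. ] tool y deg 78.17387513194608 z [-0.001  0.001 -1.   ] F [-0.  -0.1  0. ] gap 0.0008264064220490057
scene orange 35 [-1.066e+02  1.000e-01  1.202e+02] [[-113.0, -14.0, 117.0], [-99.0, 14.0, 125.0]]
scene blue 13 [ 18.9   5.2 130.8] [[-11.0, -16.0, 127.0], [28.0, 19.0, 133.0]]
top orange 85 [-107.7   -0.2  119.5] [[-114.0, -14.0, 116.0], [-101.0, 14.0, 122.0]]
top blue 321 [  4.8   0.5 130.4] [[-15.0, -18.0, 127.0], [24.0, 19.0, 133.0]]
```

View pics/g.png

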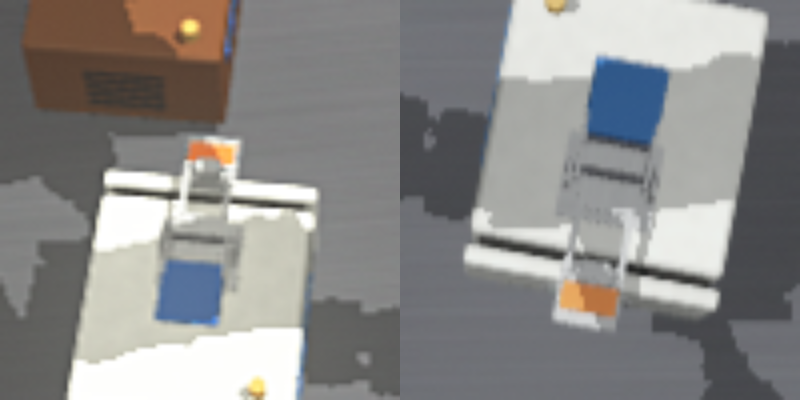

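```bash
python3 - <<'E'
from h import *
z=np.load("top.npz")
im2,d2=manip.grab_frame("top")
def body(im,d,c0):
    P=cloud("top",d);g=im.min(-1)
    m=(abs(P[...,2]-.1)<.006)&(np.hypot(P[...,0]-c0[0],P[...,1]-c0[1])<.13)
    return P,g,m
for nm,im,d,c0 in(("twin",z["im"],z["d"],(.60,.0)),("before",z["im"],z["d"],(.61,-.187)),("after",im2,d2,(.61,-.187))):
    P=cloud("top",d)
    if nm=="twin": # locate
        ctr=P[160,155][:2];c0=ctr;print("twin px",ctr)
    m=(abs(P[...,2]-.1)<.006)&(np.hypot(P[...,0]-c0[0],P[...,1]-c0[1])<.14)&(d>0)
    r=cv2.minAreaRect((P[m][:,:2]*1000).astype(np.float32));print(nm,"rect incl lid",np.round(r[0],1),np.round(r[1],1),round(r[2],1))
    # profile along length axis
    b=cv2.boxPoints(r)/1000
    e=max([(b[1]-b[0]),(b[2]-b[1])],key=np.linalg.norm) if nm!="twin" else None
    for ang in ([np.radians(-11.7)] if nm!="twin" else [np.radians(r[2]),np.radians(r[2]-90)]):
        Xa=np.array([np.cos(ang),np.sin(ang)]);Ya=np.array([-Xa[1],Xa[0]])
        D=P[...,:2]-np.array(r[0])/1000;lx=D@Xa;ly=D@Ya
        for sg in(-1,1):
            k=(d>0)&(ly*sg>.035)&(ly*sg<.062)&(lx<-.04)&(lx>-.13)
            h=[(i,np.round(np.median(P[...,2][k&(lx>=i/1e3)&(lx<(i+4)/1e3)])*1e3,0)) for i in range(-112,-56,4) if (k&(lx>=i/1e3)&(lx<(i+4)/1e3)).any()]
            print(round(np.degrees(ang)),sg,[(a,int(b)) for a,b in h])
E
```

```text
twin px [0.6104926  0.16125135]
twin rect incl lid [614.2 174. ] [178.4 150.2] 26.5
26 -1 [(-112, 0), (-108, 0), (-104, 0), (-100, 0), (-96, 0), (-92, 53), (-88, 97), (-84, 100), (-80, 99), (-76, 96), (-72, 97), (-68, 100), (-64, 100), (-60, 100)]
26 1 [(-112, 1), (-108, 0), (-104, 0), (-100, 1), (-96, 0), (-92, 59), (-88, 97), (-84, 100), (-80, 99), (-76, 97), (-72, 97), (-68, 100), (-64, 100), (-60, 100)]
-64 -1 [(-112, 1), (-108, 0), (-104, 2), (-100, -3), (-76, 100), (-72, 100), (-68, 100), (-64, 100), (-60, 100)]
-64 1 [(-112, 0), (-108, 1), (-104, 1), (-76, 100), (-72, 100), (-68, 100), (-64, 100), (-60, 100)]
before rect incl lid [ 611.6 -190.6] [150.1 184.9] 78.3
-12 -1 [(-112, 1), (-108, 0), (-104, -1), (-100, -1), (-96, 0), (-92, 97), (-88, 97), (-84, 99), (-76, 73), (-72, 97), (-68, 98), (-64, 100), (-60, 100)]
-12 1 [(-112, -1), (-108, 0), (-104, 0), (-100, 0), (-96, 0), (-92, 84), (-88, 97), (-84, 99), (-76, 73), (-72, 96), (-68, 98), (-64, 100), (-60, 101)]
after rect incl lid [ 614.8 -191.4] [150.  178.5] 78.3
-12 -1 [(-112, 1), (-108, 0), (-104, 0), (-100, 0), (-96, 0), (-92, 49), (-88, 99), (-84, 100), (-80, 98), (-76, 96), (-72, 97), (-68, 99), (-64, 100), (-60, 99)]
-12 1 [(-112, 0), (-108, -1), (-104, 0), (-100, 0), (-96, 1), (-92, 54), (-88, 100), (-84, 100), (-80, 99), (-76, 96), (-72, 97), (-68, 100), (-64, 100), (-60, 100)]
```

Overall length with the lid went from 184.9 to 178.5 mm. The latched twin measures 178.4 mm, so the lid is tight, and the lever is flat.

```bash
python3 -c "
from workcell import manip
print(manip.job_done())"
```

```text
the job is handed in; nothing more can be done
None
```

I hooked the strap's cross-bar over the keeper and pressed the blue lever flat, which pulled the lid tight to the same length as the latched twin (178.5 vs 178.4 mm); I then moved the arm clear and handed the job in at about 12 s on the robot's clock; no verdict came back.

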